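# Null a photoreceiver's dark offset at 50 dB gain

## Task

Null the photoreceiver's dark offset at a new gain. With a fingertip, push the black beam block along the table until it stands centred in the beam, between the laser and the receiver, then turn the gain selector to 50 dB (its anticlockwise stop is 0 dB and every click clockwise adds 10 dB), and last press the green zero key right down and let it come up again. Only push, turn and press: do not pinch or lift anything, and leave the other things on the table where they are.

Things in the scene. Friction and masses are not known exactly. Their poses are not given: they have to be found in the camera images.
- receiver: photoreceiver, grey box 110 x 192 mm, 50 mm high, fixed; origin under its centre, x to its back, y along it towards the laser. A black snout (30 mm diameter) on its +y end ends at y = 113 mm. The beam runs along x = 0, 18 mm above the table, from the laser's front (y = about 275 mm) to the snout. Selector at (0, 35 mm), key at (0, -62 mm). A small box and coax, 18 mm high, lie behind it
- selector_top (a point): centre of the gain selector's top, on its upright axis, 77.5 mm above the table. Round skirt 43 mm in diameter, 7 mm above the panel; on it a grey bar, 13 mm wide, from 7 to 27.5 mm above the panel; its tail ends 23 mm from the axis, its nose (9 mm wide, white line) 28 mm. Panel flat out to 70 mm from the axis
- pointer_tip (a point): top of the nose end of the gain selector's pointer, 28 mm from its axis: the line from selector_top to here is the way it points
- selector (a joint): gain selector in rad: 0 at its anticlockwise stop (0 dB), growing clockwise seen from above; eight positions 0.524 rad apart, 50 dB is the sixth, 2.618. At 0 the pointer stands 105 degrees anticlockwise from the receiver's x axis. A spring plunger holds each position with about 0.05 N m; once pushed past half-way to the next, it snaps there. Starts between 0 and 30 dB
- zero_key_top (a point): centre of the top of the green round zero key, 22 mm diameter, which stands 17 mm above the panel in a black collar 38 mm in diameter and 12 mm high
- zero_key (a joint): travel of the zero key in m, 0 up, 0.005 fully down (takes about 5 N), springs back by itself
- beam_block_centre (a point): centre (15 mm above the table) of the loose black beam block, 50 x 35 mm and 30 mm high, x along its 50 mm side, 0.11 kg; it starts beside the beam, on the receiver's -x side
- beam_mid (a point): the point on the beam half-way between snout and laser, 18 mm above the table; its axes are those of the receiver
- laser: brass-coloured laser module, 30 x 74 mm and 28 mm high, fixed to the table in line with the receiver's snout; origin under its centre
- lens_tube: bystander: black lens tube standing on end, 32 mm diameter, 52 mm high; origin under its centre
- filter_box: bystander: clear flat box 46 x 52 x 14 mm; origin under its centre
- dropper_bottle: bystander: brown dropper bottle, 32 mm diameter, 70 mm high; origin under its centre
- spare_post: bystander: steel post standing on end, 13 mm diameter, 51 mm high; origin under its centre
- lens_cap: bystander: black round cap, 34 mm diameter, 10 mm high; origin under its centre
- tape_roll: bystander: roll of black tape lying flat, 58 mm diameter, 19 mm high; origin under its centre
Mind the look-alikes: they are no part of the job. What is shaped like the part that bears beam_block_centre but pink or red is not meant.

How it is judged (in metres and radians):
On the way, in this order (a step that is already met when the one before it is completed fails the run):
1. the beam block stands in the beam, at rest (x of beam_block_centre in the frame of receiver between -0.013 and 0.013 m and y of beam_block_centre in the frame of receiver between 0.125 and 0.265 m and linear speed of beam_block below 0.01 m/s), for 0.2 s.
2. with the beam blocked, the selector rests in its 50 dB position (value of joint selector between 2.47 and 2.77 rad and x of beam_block_centre in the frame of receiver between -0.013 and 0.013 m), for 0.2 s.
3. the zero key is pressed down, beam blocked and selector at 50 dB (all of step 2 and value of joint zero_key above 0.004 m), for 0.05 s.
At the end, for the whole second after the job is handed in: The beam block stands at rest on the table between snout and laser with its centre within 13 mm of the beam line, the selector rests in its 50 dB position (2.618 rad, within 0.15 rad), and the zero key, pressed at least 4 mm after both, is up again (all of step 2 and y of beam_block_centre in the frame of receiver between 0.125 and 0.265 m and linear speed of beam_block below 0.01 m/s and value of joint zero_key below 0.001 m); the robot touches nothing.
It fails at once if the beam block is lifted or tipped (height (world z) of beam_block_centre above 0.023 m or angle between beam_block's own z axis and vertical above 0.3 rad).
It fails at once if the beam block is pinched between the fingers (horizontal distance between the grasp point and beam_block_centre below 0.014 m and height (world z) of the grasp point below 0.044 m and contact force between the fingers and beam_block above 0.5 N).
It fails at once if the selector is pinched between the fingers (horizontal distance between the grasp point and selector_top below 0.009 m and height (world z) of the grasp point below 0.091 m and contact force between the fingers and selector above 0.5 N).
It fails at once if a bystander is moved by more than 15 mm (distance of any of lens_tube, filter_box, dropper_bottle, spare_post, lens_cap, tape_roll from where it was at the start of the episode above 0.015 m).
It also fails if it takes over 61 s, if anything falls off the work surface, if the arm or the gripper's body presses on something with over 40 N, if the wrist force passes 120 N, or if a joint passes its speed limit or range.

## Robot

A 7-joint arm with a two-finger parallel gripper is mounted at the origin on a cart in front of the work surface, level with it; the furniture and walls round the work are solid. World frame = base frame: x ahead of the robot, y to its left, z up, the work surface at z = 0. Lengths are in mm, angles in rad, forces in N, time in s.
With the tool pointing down it reaches from about 400 to 875 mm from the base axis. Payload 4.4 kg.
Tool frame: the origin (TCP) lies at the very end of the fingers, on their centre line; the grasp point (between the pads) lies 19 mm behind it; z points along the fingers, y is the direction in which the jaws open and shut (so a half turn about z gives the same grasp; the last joint's range is limited). The gripper opens to 85 mm and grips with 20 to 120 N. Pads are 22 mm wide; open, the fingers measure 114 mm over their backs; the gripper's body (76 mm by 85 mm) begins 54 mm behind the grasp point. The pads swing forward as they close: fully open they stand 13 mm farther back than shut.
Start: joints at [1.24, 0.628, 0.038, 1.517, -0.027, 0.996, -0.02], TCP at [170.143, -627.351, 231.313] pointing down, gripper open.
Joint ranges: [-3.06, 3.06], [-0.37, 2.12], [-1.25, 1.32], [0.18, 2.47], [-1.1, 4.24], [0.23, 1.98], [-2.94, 2.94]. Speed limits (rad/s): [2.57, 2.57, 3.14, 3.14, 3.14, 3.14, 3.14].

## Interface

Orientations are given as [roll, pitch, yaw] about the fixed x, y, z axes, in that order (R = Rz(yaw) Ry(pitch) Rx(roll)).
In Python, from cell import read_state, get_image, calibration, finish_job gives the robot as it stands. The module is installed in compiled form; this text tells all that it offers.
- The arm moves only by the tool apply_moves, never from a script. Its argument "increments" is a list of rows, each an object of numbers: "tx", "ty", "tz": the shift along the world's x, y, z in m; "rx", "ry", "rz": the turn, a rotation vector about the world's x, y, z in units of 5 degrees (1.0 is 5 degrees); "claw": the finger opening in m, from 0 to 0.0854. In form: [{"tx": .., "ty": .., "tz": .., "rx": .., "ry": .., "rz": .., "claw": ..}, ...]. A call has 1 to 12 rows; each row is the pose to reach, as a shift and turn from the pose commanded when the call began; what a row does not reach only later rows make up. A row lasts 1/10 s, in which the tool goes at most 50 mm and 8.59 degrees, less where a joint would pass 70% of its speed; a pose out of reach is approached as far as the arm can. A call with a gripper value outside its range is refused whole. The fingers move at their own pace and stop on an object; the grip force is fixed at half the most. Time passes only in rows, so rows that repeat a pose let the fingers close. It gives the time, the measured TCP pose, the force and the opening at its end, in the units of the state.
- read_state(): the state, without advancing time (a new reading comes with each control period).
- get_image(name): name is "scene" or "top" or "wrist"; returns the picture (480x640x3 uint8, red, green, blue); there is no depth.
- calibration(name): a dict with "camera_matrix" (3x3 intrinsics, pixels), "origin" and "attitude" of the camera in the world. Camera axes: x right, y up, looking along -z (the intrinsics and any distortion apply to the point x, -y, -z); pixel columns grow to the right and rows downward; lengths in mm; the calibration is good to about 2 mm. A picture is of the moment at which its call begins: read the wrist's pose just before it. calibration takes no time and is no camera call; for the wrist camera it gives the pose at the moment of the call.
- finish_job(): hands the job in, once; it reports no verdict.
The state is a dict: "clock": time; "qpos": joint angles; "qd": joint speeds; "tau": joint torques, N m; "eef_pos": TCP position; "tool_rot": TCP orientation; "force": force on the tool from outside, world axes, zero at the start; "torque": the same for the moment, N m; "width": finger opening in mm.
Only numpy, scipy, OpenCV 4.12 (cv2) and the standard library are available. Lean on these libraries where they do the work, as an engineer would, in place of code of your own. Each camera call takes 0.05 s, during which the arm holds its last target. There are 200 camera calls.

## Working session

There is one attempt and no reset: what is moved stays moved. The work goes in short steps, Python scripts to look and compute and a tool call to move; the robot and the scene stay as the last step left them, time stands still between calls to the robot, and variables do not carry over. Pictures are saved under pics/ and viewed, about 8 in all and at most 12, crops included, and the job is handed in when it is done.

Besides the shell and the picture viewer there is one more tool, called after "Request:" by a JSON object that holds its "fn" and its "kwargs". apply_moves: Moves the arm, as the interface text tells. Its arguments: {"type":"object","properties":{"increments":{"type":"array"}},"required":["increments"]}

```bash
mkdir -p pics; cat > h.py <<'E'
import numpy as np, cv2
from cell import read_state, get_image, calibration, finish_job
def save(im,n): cv2.imwrite('pics/'+n+'.png',im[:,:,::-1])
def ray(c,u,v):
    K=np.array(c['camera_matrix']);R=np.array(c['attitude']);o=np.array(c['origin'],float)
    if R.shape!=(3,3):
        from scipy.spatial.transform import Rotation as S
        R=S.from_euler('xyz',R).as_matrix()
    d=np.linalg.inv(K)@[u,v,1]; return o,R@np.array([d[0],-d[1],-d[2]])
def onplane(c,u,v,z):
    o,d=ray(c,u,v); return o+d*(z-o[2])/d[2]
def proj(c,P):
    K=np.array(c['camera_matrix']);R=np.array(c['attitude']);o=np.array(c['origin'],float)
    if R.shape!=(3,3):
        from scipy.spatial.transform import Rotation as S
        R=S.from_euler('xyz',R).as_matrix()
    p=R.T@(np.array(P)-o); q=K@[p[0],-p[1],-p[2]]; return q[:2]/q[2]
E
python3 - <<'E'
from h import *
print(read_state())
for n in ('top','scene'):
    print(n,calibration(n)); im=get_image(n); save(im,n+'0')
E
```

```text
{'clock': 0.0, 'qpos': array([ 1.24019112,  0.62935745,  0.03843856,  1.51836718, -0.02701273,
        0.99632076, -0.01999077]), 'qd': array([ 0.00149318,  0.00134804,  0.00168216, -0.00080206, -0.00095385,
       -0.00070259, -0.00160035]), 'tau': array([ 5.79565931e-04, -5.63406694e+01,  1.22622974e+00, -1.93446583e+01,
        1.09511730e-02,  1.04770559e-02,  1.61669828e-05]), 'eef_pos': array([ 169.98610288, -626.72228126,  230.38196454]), 'tool_rot': array([-3.13965777e+00,  1.36314488e-05,  2.64810281e-01]), 'force': array([ 0.33365598, -0.36193832,  0.66525871]), 'torque': array([ 0.04867599, -0.03536019,  0.00615426]), 'width': 85.37314100507012}
top {'camera_matrix': array([[480.722598  ,   0.        , 320.14882316],
       [  0.        , 480.722598  , 237.70102849],
       [  0.        ,   0.        ,   1.        ]]), 'origin': array([ 487.86182927,   62.83049887, 1045.64455614]), 'attitude': array([ 0.11067489, -0.01668694, -1.55029981])}
scene {'camera_matrix': array([[454.14843206,   0.        , 329.0466354 ],
       [  0.        , 454.14843206, 235.99912378],
       [  0.        ,   0.        ,   1.        ]]), 'origin': array([-158.49283156,  475.23233951,  517.45652887]), 'attitude': array([ 1.0886863 , -0.02381404, -2.06476434])}
```

View pics/top0.png

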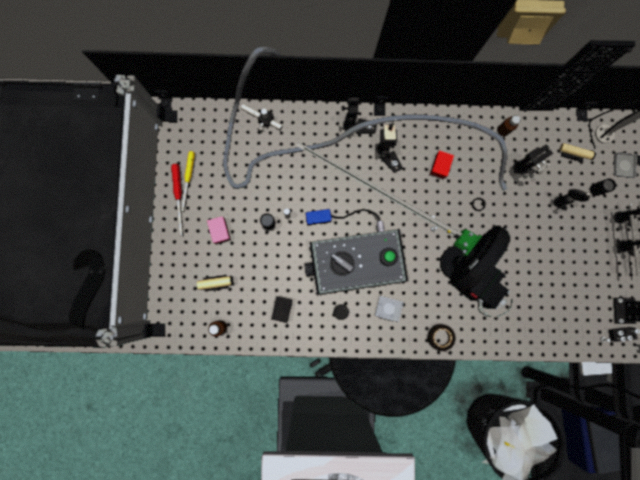

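View pics/scene0.png

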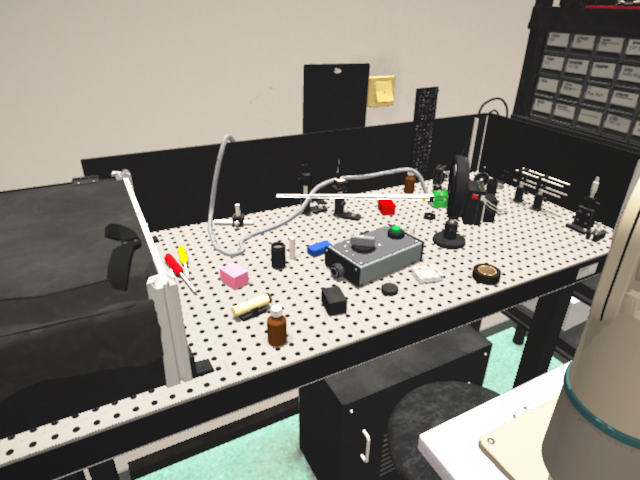

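The top view shows the black block at (282,309), between the dropper bottle (218,327) and lens cap (341,312). The laser is at (214,283), the receiver at (358,262), the selector at (343,263) and the key at (389,257). Three things are shaped like the block: pink (218,230), red (443,164) and black (282,309). Only the black one fits, and it lies on the near (-x) side of the beam. I'll enlarge to confirm.

```bash
python3 - <<'E'
from h import *
from scipy.optimize import least_squares
im=cv2.imread('pics/top0.png')
cv2.imwrite('pics/crop1.png',cv2.resize(im[195:345,190:420],None,fx=3.4,fy=3.4,interpolation=cv2.INTER_CUBIC))
c=calibration('top');s=calibration('scene')
for n,u,v,z in [('block',282,309,30),('laser',214,283,28),('sel',343,263,77),('key',389,257,67),('rec',358,262,50),('bottle',218,327,70),('cap',341,312,10),('filter',388,307,14),('tube',267,221,52),('post',287,211,51)]:
    p=onplane(c,u,v,z);print(n,p.round(),proj(s,p).round())
def tri(a,b):
    o1,d1=ray(c,*a);o2,d2=ray(s,*b);A=np.c_[d1,-d2];t=np.linalg.lstsq(A,o2-o1,rcond=None)[0]
    return (o1+d1*t[0]).round(),(o2+d2*t[1]).round()
print(tri((300,147),(277,196)),tri((450,235),(433,196)),tri((389,257),(396,231)),tri((343,263),(363,242)))
g=im.astype(int);m=((g[:,:,1]>g[:,:,2]+40)&(g[:,:,1]>g[:,:,0]+40)).astype(np.uint8)
n,_,st,ce=cv2.connectedComponentsWithStats(m);print([(a[4],b.round(1)) for a,b in zip(st,ce)if a[4]>30][1:])
hsv=cv2.cvtColor(im,cv2.COLOR_BGR2HSV)
E
```

```text
block [449. 125.  30.] [334. 293.]
laser [501. 269.  28.] [251. 300.]
sel [546.   2.  77.] [364. 236.]
key [560. -93.  67.] [396. 229.]
rec [550. -31.  50.] [375. 243.]
bottle [413. 249.  70.] [279. 304.]
cap [445.   0.  10.] [389. 287.]
filter [ 458. -100.   14.] [425. 270.]
tube [631. 160.  52.] [278. 245.]
post [653. 119.  51.] [292. 237.]
(array([778.,  94.,  95.]), array([781.,  99.,  96.])) (array([ 603., -206.,  109.]), array([ 593., -219.,  111.])) (array([561., -94.,  61.]), array([561., -94.,  61.])) (array([546.,   1.,  62.]), array([547.,   1.,  62.]))
[(np.int32(289), array([467.3, 240.7])), (np.int32(88), array([389.3, 255.9]))]
```

View pics/crop1.png

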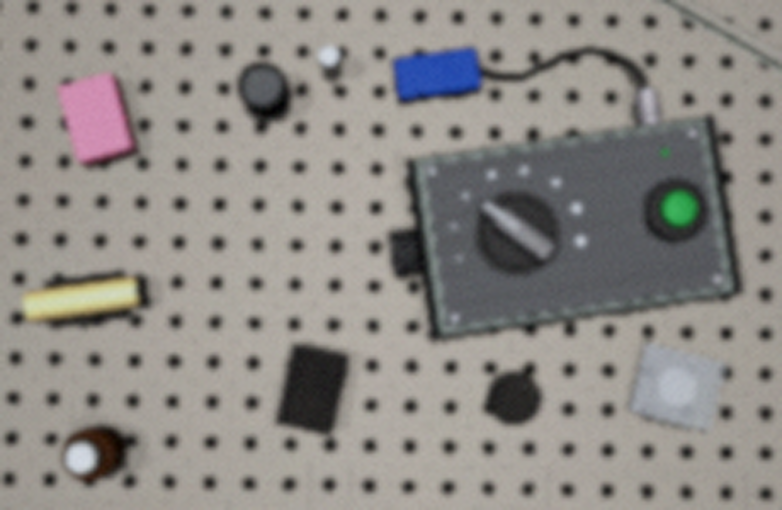

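The crop confirms the block (black, 50 x 35, top centre at about (313,389) in the crop). The pointer's white nose is at upper left, about 45° from receiver x, so it reads 20 dB. Geometry checks out: key to selector measures 96 mm against 97 expected. Now I'll move over to the block.

Request:
{"fn": "apply_moves", "kwargs": {"increments": [{"tx":0.05,"ty":0.09,"tz":0.07,"rz":16.6,"claw":0},{"tx":0.25,"ty":0.48,"tz":0.07,"rz":16.6,"claw":0},{"tx":0.25,"ty":0.48,"tz":0.07,"rz":16.6,"claw":0},{"tx":0.25,"ty":0.48,"tz":0.07,"rz":16.6,"claw":0},{"tx":0.25,"ty":0.48,"tz":0.07,"rz":16.6,"claw":0},{"tx":0.25,"ty":0.48,"tz":0.07,"rz":16.6,"claw":0},{"tx":0.25,"ty":0.48,"tz":0.07,"rz":16.6,"claw":0},{"tx":0.25,"ty":0.48,"tz":0.07,"rz":16.6,"claw":0},{"tx":0.25,"ty":0.48,"tz":0.07,"rz":16.6,"claw":0},{"tx":0.25,"ty":0.48,"tz":0.07,"rz":16.6,"claw":0},{"tx":0.25,"ty":0.48,"tz":0.07,"rz":16.6,"claw":0},{"tx":0.25,"ty":0.48,"tz":0.07,"rz":16.6,"claw":0}]}}

```text
$.increments[0]: bad value
```

Request:
{"fn": "apply_moves", "kwargs": {"increments": [{"tx":0.05,"ty":0.09,"tz":0.07,"rx":0.0,"ry":0.0,"rz":16.6,"claw":0.0},{"tx":0.25,"ty":0.48,"tz":0.07,"rx":0.0,"ry":0.0,"rz":16.6,"claw":0.0},{"tx":0.25,"ty":0.48,"tz":0.07,"rx":0.0,"ry":0.0,"rz":16.6,"claw":0.0},{"tx":0.25,"ty":0.48,"tz":0.07,"rx":0.0,"ry":0.0,"rz":16.6,"claw":0.0},{"tx":0.25,"ty":0.48,"tz":0.07,"rx":0.0,"ry":0.0,"rz":16.6,"claw":0.0},{"tx":0.25,"ty":0.48,"tz":0.07,"rx":0.0,"ry":0.0,"rz":16.6,"claw":0.0},{"tx":0.25,"ty":0.48,"tz":0.07,"rx":0.0,"ry":0.0,"rz":16.6,"claw":0.0},{"tx":0.25,"ty":0.48,"tz":0.07,"rx":0.0,"ry":0.0,"rz":16.6,"claw":0.0},{"tx":0.25,"ty":0.48,"tz":0.07,"rx":0.0,"ry":0.0,"rz":16.6,"claw":0.0},{"tx":0.25,"ty":0.48,"tz":0.07,"rx":0.0,"ry":0.0,"rz":16.6,"claw":0.0},{"tx":0.25,"ty":0.48,"tz":0.07,"rx":0.0,"ry":0.0,"rz":16.6,"claw":0.0},{"tx":0.25,"ty":0.48,"tz":0.07,"rx":0.0,"ry":0.0,"rz":16.6,"claw":0.0}]}}

```text
clock: 1.3
eef_pos: [423.4, -140.5, 302.2]
tool_rot: [3.137, -0.002, 1.725]
force: [-0.2, -0.9, -0.1]
width: 0.0
```

Request:
{"fn": "apply_moves", "kwargs": {"increments": [{"tx":0.02,"ty":0.2,"tz":0.05,"rx":0.0,"ry":0.0,"rz":0.0,"claw":0.0},{"tx":0.02,"ty":0.2,"tz":0.05,"rx":0.0,"ry":0.0,"rz":0.0,"claw":0.0},{"tx":0.02,"ty":0.2,"tz":0.05,"rx":0.0,"ry":0.0,"rz":0.0,"claw":0.0},{"tx":0.02,"ty":0.2,"tz":0.05,"rx":0.0,"ry":0.0,"rz":0.0,"claw":0.0},{"tx":0.02,"ty":0.2,"tz":0.05,"rx":0.0,"ry":0.0,"rz":0.0,"claw":0.0},{"tx":0.02,"ty":0.2,"tz":0.05,"rx":0.0,"ry":0.0,"rz":0.0,"claw":0.0}]}}

```text
clock: 1.9
eef_pos: [440.1, 53.8, 351.4]
tool_rot: [3.141, 0.0, 1.717]
force: [0.9, -0.3, -0.6]
width: -0.0
```

```bash
python3 - <<'E'
from h import *
import pickle
c=calibration('wrist');im=get_image('wrist');save(im,'w1');pickle.dump(c,open('w1.pkl','wb'));print(c,read_state()['eef_pos'])
for n,p in dict(block=(449,125,30),sel=(546,2,77),key=(560,-93,67),tcp=read_state()['eef_pos']).items(): print(n,proj(c,p))
E
```

```text
{'camera_matrix': array([[417.51782426,   0.        , 323.24686478],
       [  0.        , 417.51782426, 241.91662063],
       [  0.        ,   0.        ,   1.        ]]), 'origin': array([430.66048738, 118.48475635, 494.21619335]), 'attitude': array([-0.26664838, -0.00092972,  0.14753228])} [439.85197254  51.80666213 350.8966352 ]
block [340.68837555 124.23938383]
sel [415.43553796 258.66256678]
key [408.50274494 336.97609274]
tcp [320.99013784 314.61767815]
```

View pics/w1.png

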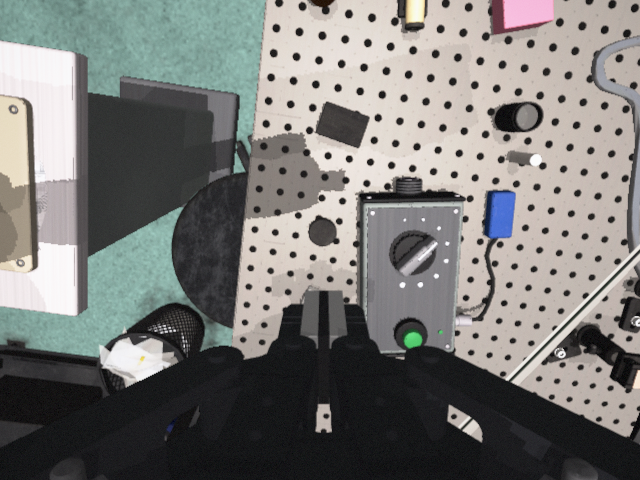

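The wrist view shows the block at (342,125), the selector at (414,254) with its bright nose at (436,240), the key at (413,340) and the snout at (408,186). Next I'll refine these with masks.

```bash
python3 - <<'E'
from h import *
import pickle
c=pickle.load(open('w1.pkl','rb'));im=cv2.imread('pics/w1.png');t=calibration('top')
hsv=cv2.cvtColor(im,cv2.COLOR_BGR2HSV)
m=cv2.inRange(hsv,(45,120,70),(80,255,255));n,_,st,ce=cv2.connectedComponentsWithStats(m)
for a,b in zip(st[1:],ce[1:]):
    if a[4]>40: print('green',a,b.round(1),onplane(c,*b,67).round(1))
g=cv2.cvtColor(im,cv2.COLOR_BGR2GRAY)
m=(g<70).astype(np.uint8);n,l,st,ce=cv2.connectedComponentsWithStats(m);i=l[125,342]
P=cv2.findContours((l==i).astype(np.uint8),0,2)[0][0];r=cv2.minAreaRect(P);print('block',r)
B=[onplane(c,*p,30).round(1)[:2] for p in cv2.boxPoints(r)];print(B,np.mean(B,0),[np.linalg.norm(B[k]-B[k-1]).round(1) for k in range(4)])
print('top key',onplane(t,389.3,255.9,67).round(1))
save(cv2.resize(im[180:360,350:480],None,fx=4,fy=3.3,interpolation=cv2.INTER_CUBIC)[:,:,::-1],'c2')
# receiver panel side lines: white-ish bright edges of box -> mask of panel grey
roi=g[150:300,350:480]
_,k=cv2.threshold(roi,0,255,cv2.THRESH_OTSU)
q=((roi>60)&(roi<130)).astype(np.uint8);q=cv2.morphologyEx(q,cv2.MORPH_OPEN,np.ones((3,3)));n,l,st,ce=cv2.connectedComponentsWithStats(q);print(st[st[:,4]>300])
E
```

```text
green [403 329  19  20 286] [412.1 338.6] [564.5 -94.4  67. ]
block ((341.95001220703125, 124.14999389648438), (45.53679656982422, 33.83636474609375), 18.43494987487793)
[array([423.1, 112. ]), array([429.6, 146.1]), array([477.3, 138.5]), array([471.6, 103.9])] [450.4   125.125] [np.float64(49.2), np.float64(34.7), np.float64(48.3), np.float64(35.1)]
top key [562.7 -93.4  67. ]
[[    0     0   130   150 17363]
 [   95    97    11    53   344]]
```

View pics/c2.png

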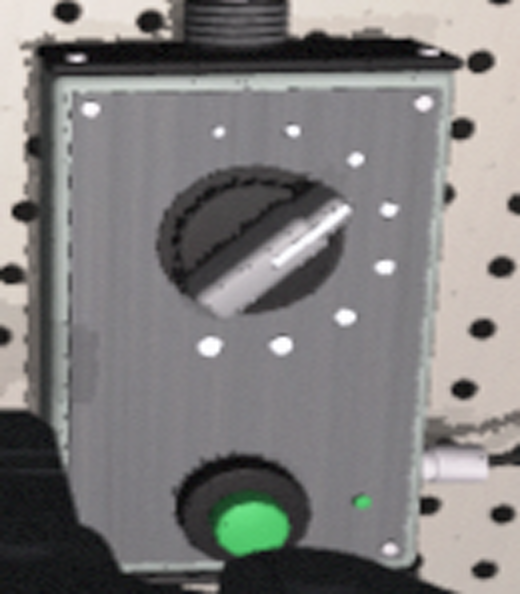

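```bash
python3 - <<'E'
from h import *
import pickle
c=pickle.load(open('w1.pkl','rb'));t=calibration('top')
def fit(D,cam,f):
    P=np.array([onplane(cam,*f(a,b),50)[:2] for a,b in D])
    # complex similarity: p = C + R e^{i(h+ang)}
    e=np.exp(1j*np.deg2rad(105-30*np.arange(8)));A=np.c_[np.ones(8),e]
    s,res,_,_=np.linalg.lstsq(A,P[:,0]+1j*P[:,1],rcond=None)
    print('centre',s[0],'r',abs(s[1]),'head',np.rad2deg(np.angle(s[1])),'res',res); return s
f=lambda a,b:(a/4+350-.4,b/3.3+180-.4)
s=fit([(219,132),(293,131),(356,159),(389,209),(385,267),(345,317),(281,346),(210,346)],c,f)
g=lambda a,b:(a/3.4+190-.35,b/3.4+195-.35)
s2=fit([(459,258),(453,226),(466,195),(491,174),(523,170),(557,182),(576,208),(580,240)],t,g)
for cam,n,ta in ((c,f(342,210),f(217,302)),(t,g(485,207),g(550,252))):
    n=onplane(cam,*n,77.5);ta=onplane(cam,*ta,77.5);d=n-ta;print(n.round(1),ta.round(1),np.linalg.norm(d),np.rad2deg(np.arctan2(d[1],d[0])))
for S in (s,s2):
    h=np.angle(S[1]);x=np.exp(1j*h);
    for q,m in ((450.4+125.1j,'blk'),(564.5-94.4j,'key'),(501+269j,'las')):
        r=(q-S[0])/x+35j;print(m,r)
    print('beam171',S[0]+x*136j)
E
```

```text
centre (548.5524341723412+0.9163090494734711j) r 39.076480208878884 head 9.53579454273713 res [0.27642216]
centre (546.6807612371452+2.574467886431906j) r 39.08060899682217 head 9.56855810388073 res [3.15083836]
[562.6  21.6  77.5] [536.6 -13.2  77.5] 43.36765225050776 53.159179340762925
[560.1  23.6  77.5] [534.2 -15.4  77.5] 46.798005305382155 56.43557215680543
blk (-76.22345863879997+173.7280569502464j)
key (-0.06324896550293478-61.64119011172518j)
las (-2.483622380687639+307.25710453400916j)
beam171 (526.0221657492382+135.03710163877682j)
blk (-74.57411576128963+171.82540795677883j)
key (1.4514897962575515-63.587351467191766j)
las (-0.7579353789421244+305.31226691211094j)
beam171 (524.0738019385301+136.68235501940688j)
```

The receiver heads 9.5°, the selector axis is at (548,1.5), the pointer is at +45° (20 dB), and the block is at receiver (-75.5, 173). So I'll drop in behind the block and push about 75 mm along heading 9.5°.

Request:
{"fn": "apply_moves", "kwargs": {"increments": [{"tx":-0.038,"ty":0.064,"tz":-0.2,"rx":0.0,"ry":0.0,"rz":0.2,"claw":0.0},{"tx":-0.038,"ty":0.064,"tz":-0.2,"rx":0.0,"ry":0.0,"rz":0.2,"claw":0.0},{"tx":-0.038,"ty":0.064,"tz":-0.2,"rx":0.0,"ry":0.0,"rz":0.2,"claw":0.0},{"tx":-0.038,"ty":0.064,"tz":-0.2,"rx":0.0,"ry":0.0,"rz":0.2,"claw":0.0},{"tx":-0.038,"ty":0.064,"tz":-0.2,"rx":0.0,"ry":0.0,"rz":0.2,"claw":0.0},{"tx":-0.038,"ty":0.064,"tz":-0.24,"rx":0.0,"ry":0.0,"rz":0.2,"claw":0.0},{"tx":-0.038,"ty":0.064,"tz":-0.28,"rx":0.0,"ry":0.0,"rz":0.2,"claw":0.0},{"tx":-0.038,"ty":0.064,"tz":-0.3,"rx":0.0,"ry":0.0,"rz":0.2,"claw":0.0},{"tx":-0.038,"ty":0.064,"tz":-0.32,"rx":0.0,"ry":0.0,"rz":0.2,"claw":0.0},{"tx":-0.038,"ty":0.064,"tz":-0.33,"rx":0.0,"ry":0.0,"rz":0.2,"claw":0.0},{"tx":-0.038,"ty":0.064,"tz":-0.34,"rx":0.0,"ry":0.0,"rz":0.2,"claw":0.0},{"tx":-0.038,"ty":0.064,"tz":-0.34,"rx":0.0,"ry":0.0,"rz":0.2,"claw":0.0}]}}

```text
clock: 3.15
eef_pos: [401.4, 113.8, 9.9]
tool_rot: [-3.138, 0.002, 1.728]
force: [0.6, -0.3, 0.6]
width: 0.3
```

```bash
python3 - <<'E'
from h import *
import pickle
c=calibration('wrist');im=get_image('wrist');save(im,'w2');pickle.dump(c,open('w2.pkl','wb'));s=read_state();print(s['eef_pos'],s['tool_rot'],s['force'],proj(c,s['eef_pos']))
E
```

```text
[401.64795698 114.2755261   10.5405466 ] [-3.13901989e+00  1.40347304e-03  1.72830483e+00] [-0.34635526 -0.21548058  1.66044439] [323.45712725 310.21618327]
```

View pics/w2.png

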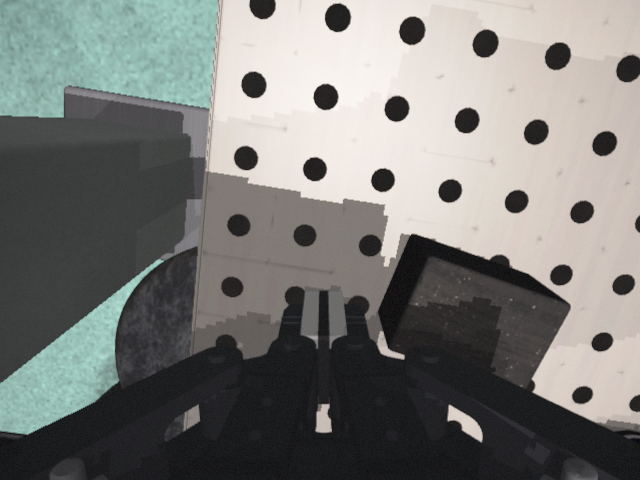

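The block's near corner is at (380,310), with the fingertip at (323,310) in line with it. Pushing about 80 mm, slowly.

Request:
{"fn": "apply_moves", "kwargs": {"increments": [{"tx":0.008,"ty":0.004,"tz":0.0,"rx":0.0,"ry":0.0,"rz":0.1,"claw":0.0},{"tx":0.016,"ty":0.006,"tz":0.0,"rx":0.0,"ry":0.0,"rz":0.1,"claw":0.0},{"tx":0.023,"ty":0.007,"tz":0.0,"rx":0.0,"ry":0.0,"rz":0.1,"claw":0.0},{"tx":0.03,"ty":0.008,"tz":0.0,"rx":0.0,"ry":0.0,"rz":0.1,"claw":0.0},{"tx":0.037,"ty":0.009,"tz":0.0,"rx":0.0,"ry":0.0,"rz":0.1,"claw":0.0},{"tx":0.044,"ty":0.01,"tz":0.0,"rx":0.0,"ry":0.0,"rz":0.1,"claw":0.0},{"tx":0.051,"ty":0.012,"tz":0.0,"rx":0.0,"ry":0.0,"rz":0.1,"claw":0.0},{"tx":0.058,"ty":0.013,"tz":0.0,"rx":0.0,"ry":0.0,"rz":0.1,"claw":0.0},{"tx":0.065,"ty":0.014,"tz":0.0,"rx":0.0,"ry":0.0,"rz":0.1,"claw":0.0},{"tx":0.071,"ty":0.015,"tz":0.0,"rx":0.0,"ry":0.0,"rz":0.1,"claw":0.0},{"tx":0.076,"ty":0.016,"tz":0.0,"rx":0.0,"ry":0.0,"rz":0.1,"claw":0.0},{"tx":0.079,"ty":0.016,"tz":0.0,"rx":0.0,"ry":0.0,"rz":0.1,"claw":0.0}]}}

```text
clock: 4.4
eef_pos: [481.7, 133.0, 11.3]
tool_rot: [3.141, -0.0, 1.74]
force: [-0.2, -0.3, 0.4]
width: -0.3
```

```bash
python3 - <<'E'
from h import *
import pickle
c=calibration('wrist');im=get_image('wrist');pickle.dump(c,open('w3.pkl','wb'));s=read_state();print(s['eef_pos'],s['tool_rot'],s['force'])
save(np.hstack([im[:,150:],get_image('top')[180:340,180:420].repeat(2,0).repeat(2,1)[:, :0].reshape(320,0,3)[:0]]) if 0 else im,'w3')
S=547.5+1.5j;r=(complex(*s['eef_pos'][:2])-S)/np.exp(1j*np.deg2rad(9.5))+35j;print('tool rec',r)
E
```

```text
[482.08397412 132.80072078  11.30365975] [ 3.14080491e+00 -3.27200813e-04  1.73924323e+00] [-0.1093076   0.468786   -0.86387252]
tool rec (-42.848014825515264+175.29676883236436j)
```

View pics/w3.png

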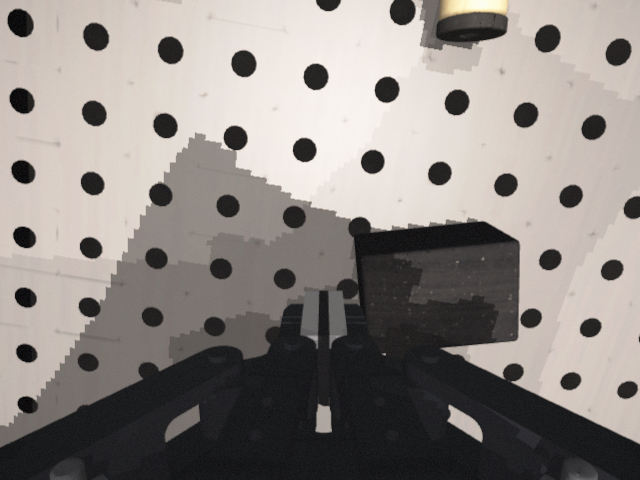

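The block is flush against the fingers. Its top-face corners are at about (518,241), (518,340) and (362,258); now to locate it from those and fingertip contact.

```bash
python3 - <<'E'
from h import *
import pickle
c=pickle.load(open('w3.pkl','rb'));t=calibration('top')
S=547.5+1.5j;e=np.exp(1j*np.deg2rad(9.5))
R=lambda p:(complex(p[0],p[1])-S)/e+35j
a=[R(onplane(c,*p,30)) for p in((518,241),(518,340),(362,258))];print(np.round(a,1),abs(a[0]-a[1]),abs(a[0]-a[2]))
d=(a[2]-a[0]);d/=abs(d);print('centre',a[0]+25*d+17.5*1j*d, 'ang',np.rad2deg(np.angle(-d)))
im=get_image('top');save(im,'t3')
g=cv2.cvtColor(im,cv2.COLOR_RGB2GRAY)
save(cv2.resize(im[200:340,200:400],None,fx=4,fy=4,interpolation=cv2.INTER_CUBIC),'t3c')
E
```

```text
[ 16.9+207.5j  21.2+173.7j -31. +201.8j] 34.02306242501731 48.226212928215475
centre (-5.901359382072899+187.17393533507914j) ang 6.76053113330442
```

Request:
{"fn": "apply_moves", "kwargs": {"increments": [{"tx":0.003,"ty":0.0005,"tz":0.0,"rx":0.0,"ry":0.0,"rz":0.0,"claw":0.0},{"tx":0.006,"ty":0.001,"tz":0.0,"rx":0.0,"ry":0.0,"rz":0.0,"claw":0.0},{"tx":0.006,"ty":0.001,"tz":0.0,"rx":0.0,"ry":0.0,"rz":0.0,"claw":0.0},{"tx":-0.01,"ty":-0.002,"tz":0.0,"rx":0.0,"ry":0.0,"rz":0.0,"claw":0.0},{"tx":-0.03,"ty":-0.006,"tz":0.0,"rx":0.0,"ry":0.0,"rz":0.0,"claw":0.0},{"tx":-0.04,"ty":-0.006,"tz":0.03,"rx":0.0,"ry":0.0,"rz":0.0,"claw":0.0},{"tx":-0.04,"ty":-0.006,"tz":0.08,"rx":0.0,"ry":0.0,"rz":0.0,"claw":0.0},{"tx":-0.04,"ty":-0.006,"tz":0.13,"rx":0.0,"ry":0.0,"rz":0.0,"claw":0.0},{"tx":-0.04,"ty":-0.006,"tz":0.18,"rx":0.0,"ry":0.0,"rz":0.0,"claw":0.0},{"tx":-0.04,"ty":-0.006,"tz":0.23,"rx":0.0,"ry":0.0,"rz":0.0,"claw":0.0},{"tx":-0.04,"ty":-0.006,"tz":0.23,"rx":0.0,"ry":0.0,"rz":0.0,"claw":0.0},{"tx":-0.04,"ty":-0.006,"tz":0.23,"rx":0.0,"ry":0.0,"rz":0.0,"claw":0.0}]}}

```text
clock: 5.7
eef_pos: [441.9, 126.5, 242.4]
tool_rot: [3.138, 0.001, 1.739]
force: [0.6, -0.9, -0.7]
width: 0.3
```

```bash
python3 - <<'E'
from h import *
import pickle
S=547.5+1.5j;e=np.exp(1j*np.deg2rad(9.5))
R=lambda p:(complex(p[0],p[1])-S)/e+35j
s=read_state();print(s['eef_pos'],s['tool_rot'],s['force'])
for n in('wrist','top'):
    c=calibration(n);im=get_image(n);save(im,n+'4')
    g=cv2.cvtColor(im,cv2.COLOR_RGB2GRAY)
    b=S+e*(160j-35j+27j); u,v=proj(c,(b.real,b.imag,30)); print(n,u,v)
    m=(g<70).astype(np.uint8);m=cv2.morphologyEx(m,cv2.MORPH_OPEN,np.ones((3,3)));k,l,st,ce=cv2.connectedComponentsWithStats(m)
    i=l[int(v),int(u)];print(i,st[i])
    if i:
        r=cv2.minAreaRect(cv2.findContours((l==i).astype(np.uint8),0,2)[0][0]);B=[R(onplane(c,*p,30)) for p in cv2.boxPoints(r)]
        print(np.mean(B).round(1),np.round(B,1))
E
```

```text
[441.8661588  126.46703314 242.35363535] [3.13846897e+00 6.64892967e-04 1.73875310e+00] [ 0.55334098 -0.90549473 -0.67426675]
wrist 419.7489044695583 193.58583973000015
0 [     0      0    640    480 192166]
top 270.3622945802562 273.7428872400039
35 [ 251  262  205  218 7449]
(-177.5-2j) [  -8.3+247.9j  116.  +72.2j -353.3-251.4j -464.6 -76.6j]
```

View pics/wrist4.png

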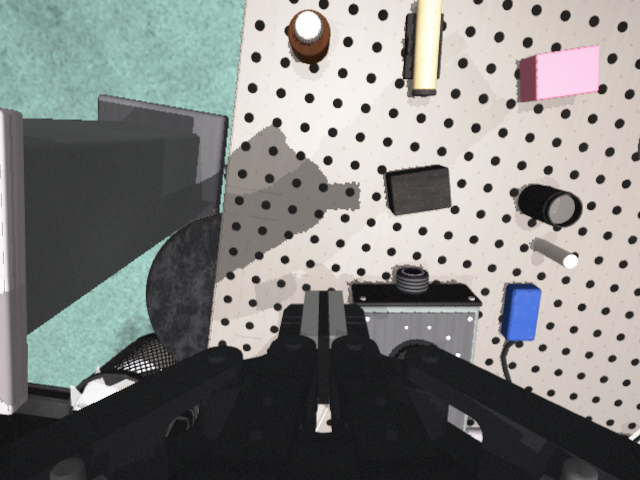

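The block is at about (420,190), where the beam point projects to (420,194), so it stands centred between the snout (412,268) and the laser front (424,95). Next is the selector: I'll approach on the anticlockwise side of the nose.

Request:
{"fn": "apply_moves", "kwargs": {"increments": [{"tx":0.098,"ty":-0.095,"tz":0.0,"rx":0.0,"ry":0.0,"rz":9.0,"claw":0.0},{"tx":0.098,"ty":-0.095,"tz":0.0,"rx":0.0,"ry":0.0,"rz":9.0,"claw":0.0},{"tx":0.098,"ty":-0.095,"tz":0.0,"rx":0.0,"ry":0.0,"rz":9.0,"claw":0.0},{"tx":0.098,"ty":-0.095,"tz":-0.04,"rx":0.0,"ry":0.0,"rz":9.0,"claw":0.0},{"tx":0.098,"ty":-0.095,"tz":-0.08,"rx":0.0,"ry":0.0,"rz":9.0,"claw":0.0},{"tx":0.098,"ty":-0.095,"tz":-0.12,"rx":0.0,"ry":0.0,"rz":9.0,"claw":0.0},{"tx":0.098,"ty":-0.095,"tz":-0.14,"rx":0.0,"ry":0.0,"rz":9.0,"claw":0.0},{"tx":0.098,"ty":-0.095,"tz":-0.15,"rx":0.0,"ry":0.0,"rz":9.0,"claw":0.0},{"tx":0.098,"ty":-0.095,"tz":-0.15,"rx":0.0,"ry":0.0,"rz":9.0,"claw":0.0}]}}

```text
clock: 6.7
eef_pos: [537.6, 31.9, 89.2]
tool_rot: [-3.139, -0.004, 2.526]
force: [-1.0, 0.2, 0.0]
width: 0.0
```

```bash
python3 - <<'E'
from h import *
s=read_state();print(s['eef_pos'],s['tool_rot'],s['force']);c=calibration('wrist');im=get_image('wrist');save(im,'w5');print(proj(c,s['eef_pos']),proj(c,(547.5,1.5,77.5)),proj(c,(548.5,.9,77.5)))
E
```

```text
[537.6213027   31.85839774  89.24541672] [-3.13916343 -0.00350976  2.52602554] [-1.01954885  0.17495761  0.02688425]
[325.07427304 311.01514811] [278.83224703 355.95939009] [279.11698854 358.46418877]
```

View pics/w5.png

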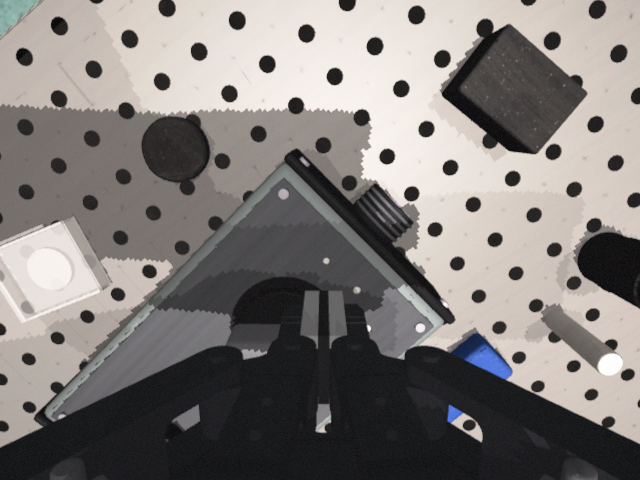

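Request:
{"fn": "apply_moves", "kwargs": {"increments": [{"tx":0.0,"ty":0.0,"tz":-0.012,"rx":0.0,"ry":0.0,"rz":0.0,"claw":0.0},{"tx":0.0,"ty":0.0,"tz":-0.02,"rx":0.0,"ry":0.0,"rz":0.0,"claw":0.0},{"tx":0.0,"ty":0.0,"tz":-0.025,"rx":0.0,"ry":0.0,"rz":0.0,"claw":0.0},{"tx":0.0,"ty":0.0,"tz":-0.025,"rx":0.0,"ry":0.0,"rz":0.0,"claw":0.0}]}}

```text
clock: 7.15
eef_pos: [538.8, 31.4, 65.8]
tool_rot: [-3.141, -0.0, 2.525]
force: [-0.1, -0.1, -1.4]
width: 0.1
```

Request:
{"fn": "apply_moves", "kwargs": {"increments": [{"tx":0.0057,"ty":-0.0032,"tz":0.0,"rx":0.0,"ry":0.0,"rz":0.0,"claw":0.0},{"tx":0.0094,"ty":-0.003,"tz":0.0,"rx":0.0,"ry":0.0,"rz":-1.6,"claw":0.0},{"tx":0.0131,"ty":-0.0034,"tz":0.0,"rx":0.0,"ry":0.0,"rz":-3.2,"claw":0.0},{"tx":0.0168,"ty":-0.0042,"tz":0.0,"rx":0.0,"ry":0.0,"rz":-4.8,"claw":0.0},{"tx":0.0203,"ty":-0.0056,"tz":0.0,"rx":0.0,"ry":0.0,"rz":-6.4,"claw":0.0},{"tx":0.0235,"ty":-0.0075,"tz":0.0,"rx":0.0,"ry":0.0,"rz":-8.0,"claw":0.0},{"tx":0.0265,"ty":-0.0098,"tz":0.0,"rx":0.0,"ry":0.0,"rz":-9.6,"claw":0.0},{"tx":0.0292,"ty":-0.0124,"tz":0.0,"rx":0.0,"ry":0.0,"rz":-11.2,"claw":0.0},{"tx":0.0314,"ty":-0.0154,"tz":0.0,"rx":0.0,"ry":0.0,"rz":-12.8,"claw":0.0},{"tx":0.0332,"ty":-0.0187,"tz":0.0,"rx":0.0,"ry":0.0,"rz":-14.4,"claw":0.0},{"tx":0.0345,"ty":-0.0223,"tz":0.0,"rx":0.0,"ry":0.0,"rz":-16.0,"claw":0.0},{"tx":0.0353,"ty":-0.0259,"tz":0.0,"rx":0.0,"ry":0.0,"rz":-17.6,"claw":0.0}]}}

```text
clock: 8.35
eef_pos: [575.3, 6.0, 66.8]
tool_rot: [3.141, -0.001, 0.984]
force: [0.8, -0.5, -0.6]
width: 0.4
```

Request:
{"fn": "apply_moves", "kwargs": {"increments": [{"tx":0.008,"ty":0.0125,"tz":0.0,"rx":0.0,"ry":0.0,"rz":0.0,"claw":0.0},{"tx":0.008,"ty":0.0125,"tz":0.04,"rx":0.0,"ry":0.0,"rz":0.0,"claw":0.0},{"tx":0.008,"ty":0.0125,"tz":0.09,"rx":0.0,"ry":0.0,"rz":0.0,"claw":0.0},{"tx":-0.011,"ty":-0.1,"tz":0.13,"rx":0.0,"ry":0.0,"rz":8.5,"claw":0.0},{"tx":-0.011,"ty":-0.1,"tz":0.13,"rx":0.0,"ry":0.0,"rz":8.5,"claw":0.0},{"tx":-0.011,"ty":-0.1,"tz":0.13,"rx":0.0,"ry":0.0,"rz":8.5,"claw":0.0},{"tx":-0.011,"ty":-0.1,"tz":0.13,"rx":0.0,"ry":0.0,"rz":8.5,"claw":0.0},{"tx":-0.011,"ty":-0.1,"tz":0.13,"rx":0.0,"ry":0.0,"rz":8.5,"claw":0.0},{"tx":-0.011,"ty":-0.1,"tz":0.13,"rx":0.0,"ry":0.0,"rz":8.5,"claw":0.0},{"tx":-0.011,"ty":-0.1,"tz":0.13,"rx":0.0,"ry":0.0,"rz":8.5,"claw":0.0}]}}

```text
clock: 9.35
eef_pos: [564.1, -93.5, 196.6]
tool_rot: [3.141, -0.001, 1.73]
force: [-0.6, -0.2, -0.7]
width: -0.6
```

```bash
python3 - <<'E'
from h import *
import pickle
s=read_state();print(s['eef_pos'],s['tool_rot'],s['force']);c=calibration('wrist');im=get_image('wrist');save(im,'w6');pickle.dump(c,open('w6.pkl','wb'));print(proj(c,s['eef_pos']),proj(c,(547.5,1.5,77.5)),proj(c,(564,-94.5,67)))
h=np.deg2rad(9.5)
for k in range(8):
    a=h+np.deg2rad(105-30*k);print(k*10,proj(c,(547.5+28*np.cos(a),1.5+28*np.sin(a),77.5)).round())
E
```

```text
[564.08532896 -93.50039691 196.55941667] [ 3.14067236e+00 -8.08405159e-04  1.72993845e+00] [-0.55330304 -0.16363441 -0.69175119]
[322.51312906 310.46706612] [320.44941845  73.05562613] [322.2021226  230.50701759]
0 [307.  22.]
10 [333.  22.]
20 [355.  36.]
30 [367.  59.]
40 [366.  86.]
50 [354. 108.]
60 [333. 121.]
70 [309. 121.]
```

View pics/w6.png

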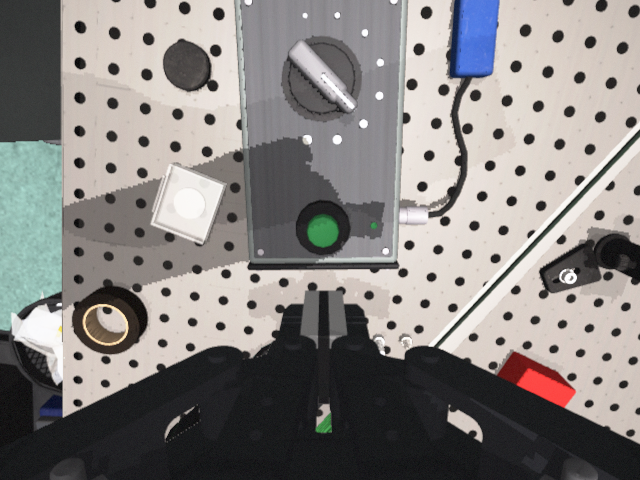

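The pointer's nose is at (352,107), matching the predicted 50 dB point (354,108), and the key at (322,231) matches its prediction. Pressing.

Request:
{"fn": "apply_moves", "kwargs": {"increments": [{"tx":0.0,"ty":-0.001,"tz":-0.045,"rx":0.0,"ry":0.0,"rz":0.0,"claw":0.0},{"tx":0.0,"ty":-0.001,"tz":-0.085,"rx":0.0,"ry":0.0,"rz":0.0,"claw":0.0},{"tx":0.0,"ty":-0.001,"tz":-0.11,"rx":0.0,"ry":0.0,"rz":0.0,"claw":0.0},{"tx":0.0,"ty":-0.001,"tz":-0.122,"rx":0.0,"ry":0.0,"rz":0.0,"claw":0.0},{"tx":0.0,"ty":-0.001,"tz":-0.128,"rx":0.0,"ry":0.0,"rz":0.0,"claw":0.0},{"tx":0.0,"ty":-0.001,"tz":-0.131,"rx":0.0,"ry":0.0,"rz":0.0,"claw":0.0},{"tx":0.0,"ty":-0.001,"tz":-0.134,"rx":0.0,"ry":0.0,"rz":0.0,"claw":0.0},{"tx":0.0,"ty":-0.001,"tz":-0.136,"rx":0.0,"ry":0.0,"rz":0.0,"claw":0.0},{"tx":0.0,"ty":-0.001,"tz":-0.136,"rx":0.0,"ry":0.0,"rz":0.0,"claw":0.0}]}}

```text
clock: 10.3
eef_pos: [563.2, -94.8, 65.6]
tool_rot: [3.141, 0.004, 1.731]
force: [-12.9, 0.2, 34.8]
width: 0.1
```

35 N at z = 65.6, with a sideways component, isn't just the key. I'll read the moment before going on.

```bash
python3 - <<'E'
from h import *
s=read_state();print(s)
im=get_image('wrist');save(im,'w7');im=get_image('scene');save(cv2.resize(im[150:300,280:500],None,fx=3.5,fy=3.5,interpolation=cv2.INTER_CUBIC),'s7')
E
```

```text
{'clock': 10.3, 'qpos': array([ 0.5440312 ,  0.8481418 , -0.69803692,  1.86100172,  0.80375896,
        0.7392106 , -0.45609085]), 'qd': array([ 7.23595566e-04, -9.49055630e-04, -1.04267823e-05,  2.89655340e-03,
        4.40498806e-04, -8.09407104e-03,  1.72602640e-03]), 'tau': array([-1.27900656e+00, -3.85034966e+01, -6.26402602e+00, -1.28390327e+01,
        1.81127205e+00, -3.70268270e+00, -1.72360637e-02]), 'eef_pos': array([563.21455263, -94.7792024 ,  65.55487827]), 'tool_rot': array([3.14126127, 0.00353504, 1.73074519]), 'force': array([-12.89022792,   0.18093199,  34.81887691]), 'torque': array([ 0.00949136,  2.98605019, -0.03234607]), 'width': 0.13324001879376143}
```

View pics/s7.png

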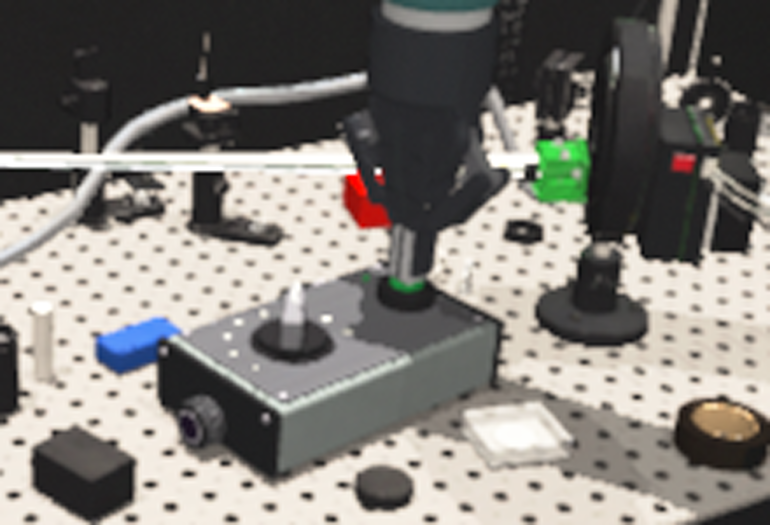

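The moment fits a contact at the fingertip (about 0.23 m below the sensor) and the picture shows the tip on the key. To tell whether the key is at its stop, I'll ease off in steps and watch the force against height.

Request:
{"fn": "apply_moves", "kwargs": {"increments": [{"tx":0.0,"ty":0.0,"tz":0.0025,"rx":0.0,"ry":0.0,"rz":0.0,"claw":0.0},{"tx":0.0,"ty":0.0,"tz":0.0025,"rx":0.0,"ry":0.0,"rz":0.0,"claw":0.0}]}}

```text
clock: 10.6
eef_pos: [564.2, -94.9, 66.0]
tool_rot: [3.139, 0.002, 1.731]
force: [-6.1, 1.8, 16.4]
width: -0.1
```

Request:
{"fn": "apply_moves", "kwargs": {"increments": [{"tx":0.0,"ty":0.0,"tz":0.0025,"rx":0.0,"ry":0.0,"rz":0.0,"claw":0.0},{"tx":0.0,"ty":0.0,"tz":0.0025,"rx":0.0,"ry":0.0,"rz":0.0,"claw":0.0}]}}

```text
clock: 10.8
eef_pos: [564.3, -95.0, 67.3]
tool_rot: [3.139, 0.001, 1.731]
force: [-2.6, -0.4, 3.2]
width: -0.1
```

Request:
{"fn": "apply_moves", "kwargs": {"increments": [{"tx":0.0,"ty":0.0,"tz":0.002,"rx":0.0,"ry":0.0,"rz":0.0,"claw":0.0},{"tx":0.0,"ty":0.0,"tz":0.002,"rx":0.0,"ry":0.0,"rz":0.0,"claw":0.0}]}}

```text
clock: 11.0
eef_pos: [564.3, -95.0, 68.2]
tool_rot: [3.14, 0.0, 1.731]
force: [-2.0, 1.9, 3.1]
width: -0.0
```

Request:
{"fn": "apply_moves", "kwargs": {"increments": [{"tx":0.0,"ty":0.0,"tz":0.002,"rx":0.0,"ry":0.0,"rz":0.0,"claw":0.0},{"tx":0.0,"ty":0.0,"tz":0.002,"rx":0.0,"ry":0.0,"rz":0.0,"claw":0.0}]}}

```text
clock: 11.2
eef_pos: [564.2, -95.0, 69.7]
tool_rot: [3.14, -0.0, 1.731]
force: [-0.1, 1.1, 2.5]
width: -0.1
```

Request:
{"fn": "apply_moves", "kwargs": {"increments": [{"tx":0.0,"ty":0.0,"tz":0.006,"rx":0.0,"ry":0.0,"rz":0.0,"claw":0.0},{"tx":0.0,"ty":0.0,"tz":0.006,"rx":0.0,"ry":0.0,"rz":0.0,"claw":0.0}]}}

```text
clock: 11.4
eef_pos: [563.9, -95.5, 75.7]
tool_rot: [3.141, 0.0, 1.731]
force: [1.2, -0.1, -0.1]
width: 0.1
```

Request:
{"fn": "apply_moves", "kwargs": {"increments": [{"tx":0.0,"ty":0.0,"tz":0.04,"rx":0.0,"ry":0.0,"rz":0.0,"claw":0.0},{"tx":0.0,"ty":0.0,"tz":0.09,"rx":0.0,"ry":0.0,"rz":0.0,"claw":0.0},{"tx":0.0,"ty":0.0,"tz":0.12,"rx":0.0,"ry":0.0,"rz":0.0,"claw":0.0},{"tx":0.0,"ty":0.0,"tz":0.12,"rx":0.0,"ry":0.0,"rz":0.0,"claw":0.0},{"tx":0.0,"ty":0.0,"tz":0.12,"rx":0.0,"ry":0.0,"rz":0.0,"claw":0.0}]}}

```text
clock: 11.9
eef_pos: [563.4, -95.9, 195.5]
tool_rot: [3.141, 0.001, 1.73]
force: [0.0, 0.2, -0.8]
width: -0.2
```

```bash
python3 - <<'E'
from h import *
sc=calibration('scene')
def green(im):
    m=cv2.inRange(cv2.cvtColor(im,cv2.COLOR_BGR2HSV),(45,100,50),(80,255,255))[210:260,380:415]
    y,x=np.nonzero(m);return len(y),y.min()+210,y.max()+210,x.min()+380,x.max()+380
save(get_image('scene'),'s8');save(get_image('wrist'),'w8');save(get_image('top'),'t8')
print(green(cv2.imread('pics/scene0.png')),green(cv2.imread('pics/s8.png')))
s7=cv2.resize(cv2.imread('pics/s7.png'),(220,150),interpolation=cv2.INTER_AREA);z=np.zeros((480,640,3),np.uint8);z[150:300,280:500]=s7;print('pressed',green(z))
for h in(62,67):print(h,proj(sc,(564,-94.5,h)),proj(sc,(553,-96,h)))
w=cv2.imread('pics/w8.png');o=cv2.imread('pics/w6.png')
print(np.abs(w.astype(int)-o)[0:280,250:400].mean(), read_state()['force'],read_state()['eef_pos'])
t=cv2.imread('pics/t8.png')
cv2.imwrite('pics/f.png',np.vstack([cv2.resize(w[:260,150:450],(600,290*1)),cv2.resize(t[200:330,190:430],(600,300))]))
E
```

```text
(64, np.int64(225), np.int64(233), np.int64(384), np.int64(400)) (68, np.int64(226), np.int64(233), np.int64(384), np.int64(401))
pressed (28, np.int64(229), np.int64(233), np.int64(384), np.int64(400))
62 [395.29629549 230.00959974] [398.75826152 231.8996101 ]
67 [395.50113936 228.0113533 ] [398.97268883 229.89006362]
15.08447619047619 [-0.14264655  0.27021386 -0.39986425] [562.34757887 -95.62473972 193.77572082]
```

View pics/f.png

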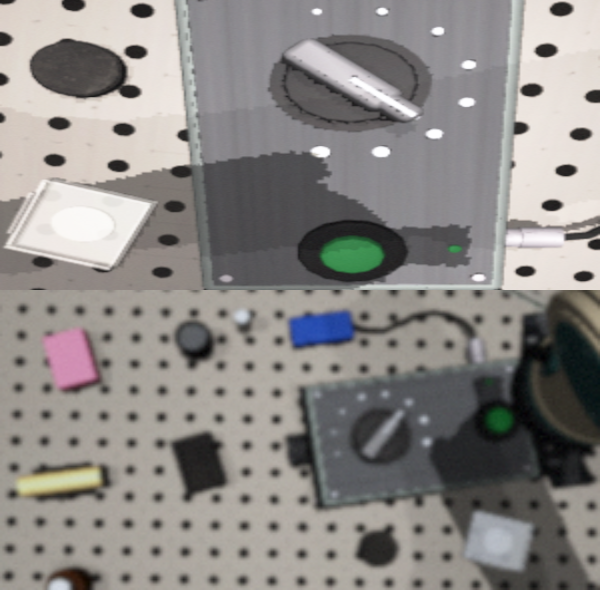

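The last picture shows the pointer still at 50 dB, the key up, the block on the snout-laser line (at (200,462), line at about 463) and the robot clear. The force curve (35 N at a hard stop near z 66, about 3 N over the next 4 mm, 0 above) fits a full press and release.

```bash
python3 -c "
from cell import *
print(finish_job())"
```

```text
the job is handed in; nothing more can be done
None
```

I did all three steps in order and handed the job in at about 12 s on the robot's clock; no verdict was reported. I never pinched or lifted anything.

- **Beam block:** I pushed it about 75 mm with the closed fingertips. In the last views it stands between snout and laser, within a few millimetres of the beam line.
- **Gain selector:** I turned it from 20 dB to 50 dB by pushing the side of its nose. The nose was within about 2 pixels of where 50 dB should be, and it was still there after the key press.
- **Zero key:** I pressed it to a hard stop at 35 N and let it up. In the last picture it looks the same as before the press.

**Checks that disagreed:**
- The hard stop came at a measured TCP height of about 66 mm, where I expected 62 mm.
- There was also a 13 N sideways force at the stop.
- The moment reading and the light spring force (about 3 N) over the next 4 mm of rise both fit a full press by the fingertip. I could not see the key's travel directly.

The bystanders showed no sign of having moved in the views I took, but I did not measure their positions again.

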